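# Free the ratchet and lower the plate tilter

### The arm

A 6-joint arm with a two-finger parallel gripper is mounted at the origin on the work surface. World frame = base frame: x ahead of the robot, y to its left, z up, the work surface at z = 0. Lengths are in mm, angles in rad, forces in N, time in s.
With the tool pointing down it reaches from about 225 to 725 mm from the base axis. Payload 3.1 kg.
Tool frame: the origin (TCP) lies at the very end of the fingers, on their centre line; the grasp point (between the pads) lies 19 mm behind it (env.grasp_offset is the distance from the TCP to the grasp point, in mm); x points along the fingers, y is the direction in which the jaws open and shut, and the axes are right-handed (so a half turn about x gives the same grasp; the last joint's range is limited). The gripper opens to 85 mm and grips with 20 to 120 N. Pads are 22 mm wide; open, the fingers measure 114 mm over their backs; the gripper's body (76 mm by 85 mm) begins 54 mm behind the grasp point. The pads swing forward as they close: fully open they stand 13 mm farther back than shut.
Start: joints at [-1.328, 0.048, 0.099, 1.622, 0, 1.443], TCP at [190.224, -489.318, 203.712] pointing down, gripper open.
Joint ranges: [-2.91, 2.91], [-0.99, 1.94], [-1.21, 1.42], [-2.12, 2.29], [-1.49, 1.47], [-3.14, 3.14]. Speed limits (rad/s): [2.79, 2.79, 3.14, 3.14, 3.14, 3.14].

### API

Orientations are given as a rotation vector (axis times angle).
In Python, from station import env gives the robot as it stands.
- The arm moves only by the shell command python3 -m pendant 'ROWS' [FORCE]. ROWS is JSON, a list of rows, each a list of 3 entries, a list of its own where there are three numbers: the opening, from 0 (shut) to 1 (fully open), then the shift along the world's x, y, z in cm, then the turn, a rotation vector about the world's x, y, z in rad. In form: [[grip, [x, y, z], [wx, wy, wz]], ...]. A call has exactly 5 rows; each row is the pose to reach, as a shift and turn from the pose measured when the call began; what a row does not reach only later rows make up. A row lasts 1/12 s, in which the tool goes at most 41.7 mm and 7.16 degrees, less where a joint would pass 70% of its speed; a pose out of reach is approached as far as the arm can. A call with a gripper value outside its range is refused whole. The fingers move at their own pace and stop on an object; FORCE is the grip in N (left out, the last holds). Time passes only in rows, so rows that repeat a pose let the fingers close, or fill a call up. It gives the time, the measured TCP pose, the force and the opening at its end, in the units of the state.
- env.state(): the state, without advancing time (a new reading comes with each control period).
- env.snapshot(name): name is "side" or "top"; returns the picture (420x560x3 uint8, red, green, blue); there is no depth.
- env.get_calibration(name): a dict with "camera_matrix" (3x3 intrinsics, pixels), "distortion" ([k1, k2, p1, p2, k3] as OpenCV has them; the pictures are not rectified), "pose" (4x4, takes a point from camera to world coordinates). Camera axes: x right, y down, z forward; pixel columns grow to the right and rows downward; lengths in mm; the calibration is good to about 2 mm. A picture is of the moment at which its call begins. get_calibration takes no time and is no camera call.
- env.job_done(): hands the job in, once; it reports no verdict.
The state is a dict: "clock": time; "joints": joint angles; "joint_velocities": joint speeds; "effort": joint torques, N m; "tcp_pos": TCP position; "eef_rot": TCP orientation; "contact_force": force on the tool from outside, world axes, zero at the start; "ft_torque": the same for the moment, N m; "finger_gap": finger opening in mm.
Only numpy, scipy, OpenCV 4.12 (cv2) and the standard library are available. Lean on these libraries where they do the work, as an engineer would, in place of code of your own. Each camera call takes 0.05 s, during which the arm holds its last target.

### The job

The plate tilter has been left tilted up: press the pawl's ribbed pad down until the pawl snaps over and stays free of the toothed wheel, and only then push the raised tray down by its hand tab, gently and without slamming, until it lies level on its rest post. Leave the pawl free and the tray down. Lift nothing, do not touch the open well plate that is clipped in the tray, and do not disturb the things standing around.

Things in the scene. Friction and masses are not known exactly. Their poses are not given: they have to be found in the camera images.
- stand: Plate tilter, bolted down. Grey painted steel base plate 290 x 160 x 12 mm (x -150..140, y -70..90 mm). Origin on the bench, z up; x points from the hinge to the tray's raised free end, y to the side with the toothed wheel and pawl. Hinge axis along y at x = -35 mm, 85 mm above the bench, between two cheeks 107 mm tall.
- tray (a joint): Tilt of the aluminium tray, rad: 0 = level on its rest post, positive = free end raised; 0.35 to 0.47 at the start. Its hinge is stiff: it stays where left, and with the pawl free takes 4 to 6 N down on the tab to move. With the pawl engaged the teeth (10 degree steps) stop it: it takes up its play to the next tooth, then only gives a few mm and must not be forced.
- pawl (a joint): Angle of the pawl, rad: 0 = hooks fully between the teeth, clear of the tooth tips from 0.10, 0.18 = free, on its stop. At the start 0 to 0.06 (hooks seated or low on the teeth's ramps). A sprung roller holds it engaged and brings it back if let go early; the pad takes 3 to 8 N, and past 0.12 it flips to 0.18, where it stays by itself.
- pad_top (a point): Centre of the top of the pawl's press pad: dark ribbed steel, 34 (stand's x) x 32 x 5 mm, at the hinge end on the wheel side; free above. At pawl angle 0 it is at stand x -125, y +71 mm, 58 mm above the bench. It is 145 mm from the pawl's pivot (at its tray side), so it sinks 17 mm to the toggle point, 26 mm to the stop. Axes turn with the pawl.
- tab_top (a point): Centre of the top of the hand tab, a flat aluminium lip 64 mm wide, 43 mm long at the tray's free end; 173 mm out from the hinge axis along the tray. 95 mm above the bench when the tray is level, higher when tilted. x points outward along the tray, z out of the tray's upper face. Pressed here the tray turns about the hinge.
- tray_hinge (a point): Point on the tray's hinge axis, midway across the tray, 85 mm above the bench. Axes turn with the tray: x along the tray to its free end, y along the hinge axis, z out of its upper face. The tab's top face lies 10 mm off the hinge axis along this z.
- plate: Open 24-well culture plate, 128 x 86 x 20 mm, clipped in the tray, from 13 to 140 mm from the hinge axis; its top lies 20 mm above the tray's floor. Origin at the centre of its underside. Not to be touched.
- tube_rack: White rack 160 x 56 mm with six glass tubes, 98 mm tall overall; loose. Origin at the centre of its underside, long side along its x.
- trough: Empty white reagent trough 130 x 52 x 34 mm; loose. Origin at the centre of its underside.
- bottle: Closed amber reagent bottle, 60 mm diameter, 125 mm tall; loose. Origin at the centre of its underside.
- tip_box: Box of pipette tips 122 x 85 x 72 mm; loose. Origin at the centre of its underside.

How it is judged (in metres and radians):
On the way, in this order (a step that is already met when the one before it is completed fails the run):
1. the pawl is pressed over its toggle point, clear of the teeth, while the tray is still up (its tab within 10 mm of where it started) (value of joint pawl above 0.14 rad and distance of tab_top from where it was at the start of the episode below 0.01 m), for 0.2 s.
2. the tray is pushed down level on its rest post (value of joint tray below 0.03 rad), for 0.2 s.
At the end, for the whole second after the job is handed in: The tray lies level on its rest post (tilt under 0.03 rad, about 5 mm at the tab) and at rest, and the pawl is still flipped over free of the teeth (above 0.14 rad) (value of joint tray below 0.03 rad and value of joint pawl above 0.14 rad and velocity of joint tray between -0.05 and 0.05 rad/s); the robot touches nothing.
It fails at once if the tray slams or is thrown (faster than 1.5 rad/s, about 0.25 m/s at the tab) (velocity of joint tray below -1.5 rad/s or velocity of joint tray above 1.5 rad/s).
It fails at once if the tray is lifted above its highest start (past 0.50 rad) (value of joint tray above 0.5 rad).
It fails at once if the open well plate is touched (contact force between any of the fingers, the arm and plate above 0.5 N).
It fails at once if a thing standing around is moved by more than 15 mm (distance of any of tube_rack, trough, bottle, tip_box from where it was at the start of the episode above 0.015 m).
It also fails if it takes over 45 s, if anything falls off the work surface, if the arm or the gripper's body presses on something with over 40 N, if the wrist force passes 120 N, or if a joint passes its speed limit or range.

## Working session

There is one attempt and no reset: what is moved stays moved. The work goes in short steps, Python scripts to look and compute and a shell command to move; the robot and the scene stay as the last step left them, time stands still between calls to the robot, and variables do not carry over. Pictures are saved under pics/ and viewed, and the job is handed in when it is done.

```bash
ls; mkdir -p pics; python3 - <<'E'
from station import env
import cv2,numpy as np
for n in("side","top"):
    cv2.imwrite(f"pics/{n}0.png",env.snapshot(n)[:,:,::-1])
    c=env.get_calibration(n);print(n,np.round(c["camera_matrix"],1).tolist(),np.round(c["distortion"],4),np.round(c["pose"],3).tolist())
print(env.state())
E
```

```text
pics
side [[470.1, 0.0, 276.5], [0.0, 470.1, 204.3], [0.0, 0.0, 1.0]] [0.057 0.    0.    0.    0.   ] [[-0.753, -0.351, 0.556, -11.8], [-0.657, 0.424, -0.623, 693.845], [-0.017, -0.835, -0.551, 669.219], [0.0, 0.0, 0.0, 1.0]]
top [[385.2, 0.0, 280.4], [0.0, 385.2, 208.2], [0.0, 0.0, 1.0]] [-0.101  0.     0.     0.     0.   ] [[-0.003, -0.988, 0.155, 424.377], [-1.0, -0.001, -0.025, 24.257], [0.024, -0.155, -0.988, 902.831], [0.0, 0.0, 0.0, 1.0]]
{'clock': 0.1, 'joints': array([-1.32780718e+00,  4.86841010e-02,  9.77620798e-02,  1.62200895e+00,
        2.23792799e-06,  1.44302831e+00]), 'joint_velocities': array([ 8.49567939e-05, -3.58936095e-04,  4.73179099e-03,  1.09174021e-03,
       -1.11474786e-03, -4.64764065e-04]), 'effort': array([ 2.59466200e-03, -3.39851439e+01,  3.20935643e+01,  1.57979527e-02,
       -7.72016665e-05, -5.33533004e-07]), 'tcp_pos': array([ 190.07534643, -488.7294236 ,  202.63422423]), 'eef_rot': array([ 2.01966303,  0.38096395, -2.01991102]), 'contact_force': array([ 0.5239516 , -0.10701636,  0.2141115 ]), 'ft_torque': array([-0.02254121, -0.00755883, -0.04847531]), 'finger_gap': 85.51745207118638}
```

View pics/side0.png

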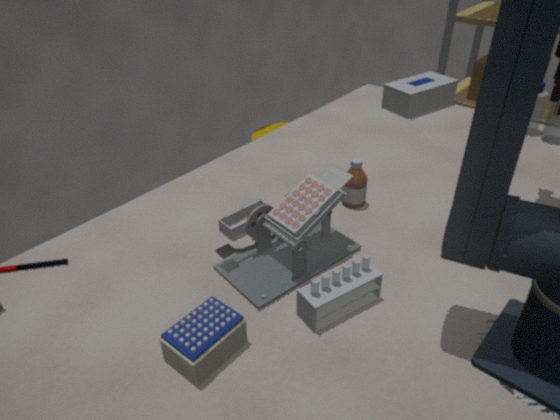

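View pics/top0.png

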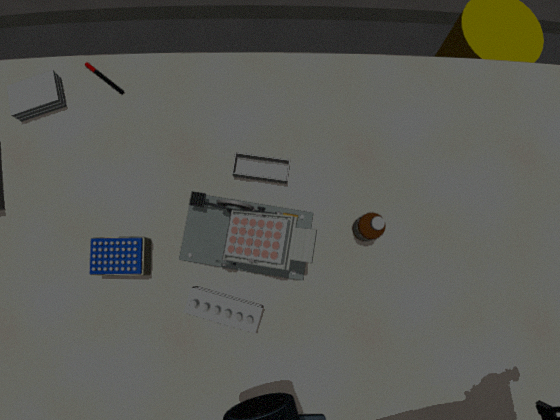

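The stand sits mid-table: pad near (198,199) in the top view, raised tab near (308,245), bottle at (370,226), rack below, trough above. I'll zoom in for the corners.

```bash
python3 - <<'E'
import cv2
a=cv2.imread("pics/top0.png")[170:300,165:335];cv2.imwrite("pics/topz.png",cv2.convertScaleAbs(cv2.resize(a,(785,600),interpolation=cv2.INTER_CUBIC),alpha=1.5))
a=cv2.imread("pics/side0.png")[150:320,200:400];cv2.imwrite("pics/sidez.png",cv2.convertScaleAbs(cv2.resize(a,(706,600),interpolation=cv2.INTER_CUBIC),alpha=1.4))
E
```

```text
(no output)
```

View pics/topz.png

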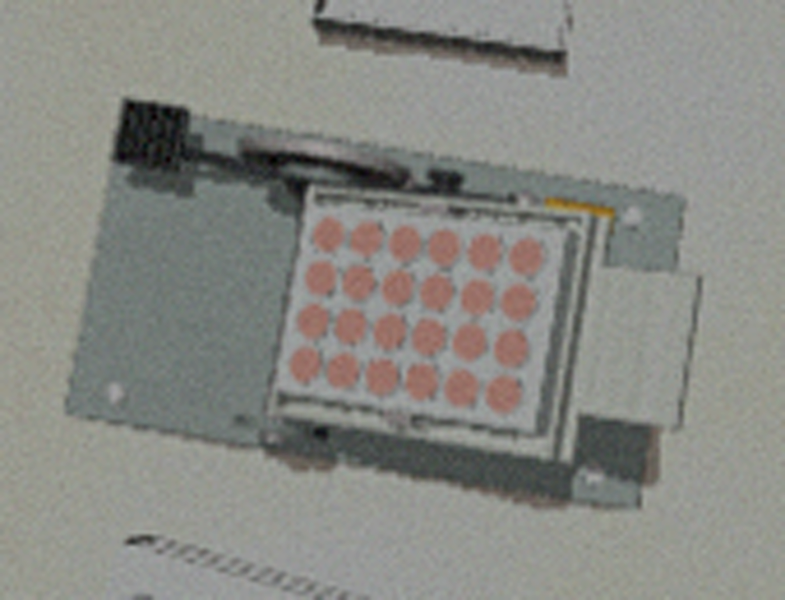

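View pics/sidez.png

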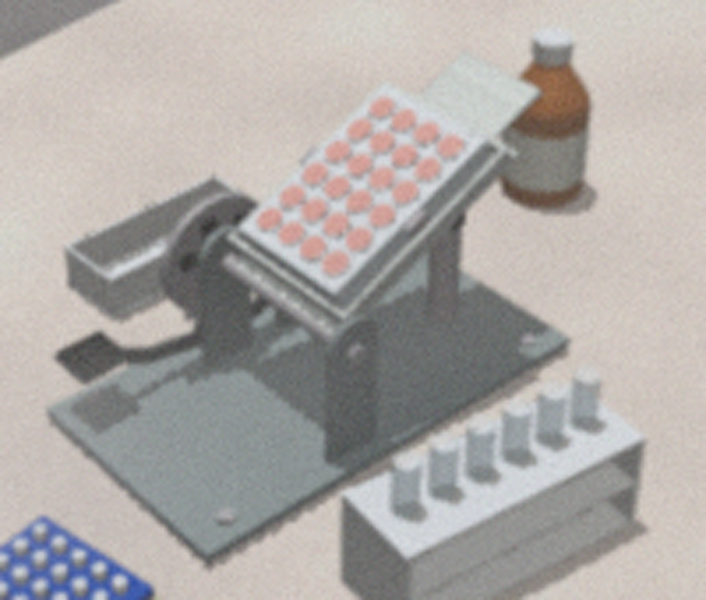

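```bash
cat > h.py <<'E'
import cv2,numpy as np
from station import env
C={n:env.get_calibration(n) for n in("side","top")}
def zt(p,c): # zoom->px
    if c=="top": return (p[0]+.5)/(785/170)-.5+165,(p[1]+.5)/(600/130)-.5+170
    return (p[0]+.5)/3.53-.5+200,(p[1]+.5)/(600/170)-.5+150
def ray(n,p):
    c=C[n];K=np.array(c["camera_matrix"]);P=np.array(c["pose"])
    u=cv2.undistortPoints(np.array([[p]],float),K,np.array(c["distortion"])).ravel()
    d=P[:3,:3]@[u[0],u[1],1];return P[:3,3],d/np.linalg.norm(d)
def plane(n,p,z):
    o,d=ray(n,p);return o+d*(z-o[2])/d[2]
def tri(ps,pt):
    A=0;b=0;r=[ray("side",ps),ray("top",pt)]
    for o,d in r:
        M=np.eye(3)-np.outer(d,d);A=A+M;b=b+M@o
    x=np.linalg.solve(A,b);return x,[np.linalg.norm((np.eye(3)-np.outer(d,d))@(x-o)) for o,d in r]
E
python3 - <<'E'
from h import *
from scipy.optimize import least_squares
np.set_printoptions(suppress=True,precision=1)
T=[((685,197),(140,90)),((640,507),(140,-70)),((66,413),(-150,-70))]
S=[((50,412),(-150,90)),((210,563),(-150,-70)),((568,343),(140,-70))]
L=[];Wd=[]
for n,l in(("top",T),("side",S)):
    for p,m in l:
        q=plane(n,zt(p,n),12)[:2];L.append(m);Wd.append(q);print(n,m,q)
L=np.array(L,float);Wd=np.array(Wd)
f=lambda v:((L@np.array([[np.cos(v[2]),np.sin(v[2])],[-np.sin(v[2]),np.cos(v[2])]])+v[:2])-Wd).ravel()
v=least_squares(f,[400,50,-1.7]).x;print("stand",v[:2],np.round(v[2],3),f(v))
c,s=np.cos(v[2]),np.sin(v[2]);R=np.array([[c,-s],[s,c]])
print("pad pred",R@[-125,71]+v[:2])
print("pad tri",tri(zt((93,354),"side"),zt((152,134),"top")))
for nm,a,b in(("outer+",(465,52),(703,277)),("outer-",(540,94),(681,428))):
    x,e=tri(zt(a,"side"),zt(b,"top"));l=R.T@(x[:2]-v[:2]);print(nm,x,e,"stand",l,"ang",np.arctan2(x[2]-85,l[0]+35))
for tilt in(.35,.41,.47):
    x=-35+173*np.cos(tilt)-10*np.sin(tilt);print(tilt,R@[x,0]+v[:2],85+173*np.sin(tilt)+10*np.cos(tilt))
np.save("stand.npy",v)
from scipy.spatial.transform import Rotation as Ro
print(Ro.from_rotvec(env.state()["eef_rot"]).as_matrix())
E
```

```text
top (140, 90) [554.9 -74.1]
top (140, -70) [399.6 -49.5]
top (-150, -70) [445.9 236. ]
side (-150, 90) [596.9 215.3]
side (-150, -70) [439.7 243.3]
side (140, -70) [395.4 -39.5]
stand [487.7  81. ] -1.728 [-0.2  2.8 -2.9  3.2 -3.8  4.1  3.2 -0.2  2.4 -3.2  1.3 -6.8]
pad pred [577.5 193.4]
pad tri (array([580.9, 190.2,  49. ]), [np.float64(0.7082918551920041), np.float64(0.7082918551920994)])
outer+ [498.7 -62.5 174.1] [np.float64(1.1736759942105814), np.float64(1.1736759942105652)] stand [140.   33.3] ang 0.4709580018584647
outer- [437.  -52.8 171.2] [np.float64(1.2793678418034902), np.float64(1.2793678418033911)] stand [140.1 -29.1] ang 0.4574417531966562
0.35 [468.3 -41.5] 153.71504781826687
0.41 [469.  -37.2] 163.1306219694712
0.47 [469.8 -32.2] 172.2650102525321
[[-0.   0.4 -0.9]
 [ 0.  -0.9 -0.4]
 [-1.  -0.  -0. ]]
```

Stand is at (488, 81) with yaw −1.728. The tray tilt is about 0.405, putting the tab centre at (469, −37, 162) mm. The pad is near (579, 192, 50). I'll move across high with the gripper shut, turning about +1 rad on the way.

```bash
python3 -m pendant '[[0,[1,1.7,2.5],[0,0,0.05]],[0,[2.9,5,5],[0,0,0.1]],[0,[4.8,8.4,7],[0,0,0.15]],[0,[6.7,11.7,8],[0,0,0.2]],[0,[8.7,15.1,8],[0,0,0.25]]]'
python3 - <<'E'
from h import *
print("bottle cap",plane("top",(377,222),125),"box",plane("top",(117,256),72))
E
```

```text
clock: 0.52
tcp_pos: [277.3, -338.5, 285.2]
eef_rot: [1.866, 0.597, -1.864]
contact_force: [0.9, 0.2, -0.3]
finger_gap: 25.4
bottle cap [ 518.11122132 -193.89841074  125.        ] box [450.16865216 357.64118904  72.        ]
```

```bash
python3 -m pendant '[[0,[1.9,3.4,0],[0,0,0.05]],[0,[3.9,6.8,0],[0,0,0.1]],[0,[5.8,10.2,0],[0,0,0.15]],[0,[7.8,13.6,0],[0,0,0.2]],[0,[9.7,17,0],[0,0,0.25]]]'
```

```text
clock: 0.93
tcp_pos: [374.7, -166.6, 284.8]
eef_rot: [1.702, 0.792, -1.7]
contact_force: [0.1, -0.9, -0.2]
finger_gap: -0.2
```

```bash
python3 -m pendant '[[0,[1.9,3.4,0],[0,0,0.05]],[0,[3.9,6.8,0],[0,0,0.1]],[0,[5.8,10.2,0],[0,0,0.15]],[0,[7.8,13.6,0],[0,0,0.2]],[0,[9.7,17,0],[0,0,0.25]]]'; python3 -c "
from station import env;print(env.state()['joints'])"
```

```text
clock: 1.35
tcp_pos: [472.1, 5.5, 284.4]
eef_rot: [1.529, 0.963, -1.527]
contact_force: [0.8, -0.6, 0.6]
finger_gap: -0.1
[-1.29988699e-01 -5.38546977e-02  1.60206099e-01  1.78323795e+00
 -7.77468533e-04  1.88505716e+00]
```

```bash
python3 -m pendant '[[0,[2,3.6,0],[0,0,0.05]],[0,[4.2,7.4,0],[0,0,0.1]],[0,[6.4,11.2,-1],[0,0,0.15]],[0,[8.6,15,-3],[0,0,0.2]],[0,[10.8,18.8,-6],[0,0,0.25]]]'; python3 -m pendant '[[0,[0,0,-3],[0,0,0]],[0,[0,0,-6],[0,0,0]],[0,[0,0,-9],[0,0,0]],[0,[0,0,-11],[0,0,0]],[0,[0,0,-12],[0,0,0]]]'
python3 - <<'E'
from h import *
s=env.state();print(s["tcp_pos"],s["joints"],s["contact_force"])
a=env.snapshot("side")[130:340,180:460,::-1];b=env.snapshot("top")[150:310,150:350,::-1]
cv2.imwrite("pics/s1.png",cv2.convertScaleAbs(cv2.resize(a,None,fx=2.8,fy=2.8,interpolation=2),alpha=1.4))
cv2.imwrite("pics/t1.png",cv2.convertScaleAbs(cv2.resize(b,None,fx=3.7,fy=3.7,interpolation=2),alpha=1.5))
E
```

```text
clock: 1.77
tcp_pos: [571.2, 177.9, 238.2]
eef_rot: [1.351, 1.11, -1.344]
contact_force: [1.3, -0.3, 0.4]
finger_gap: -0.4
clock: 2.18
tcp_pos: [568.2, 177.6, 113.0]
eef_rot: [1.345, 1.114, -1.351]
contact_force: [0.4, -0.3, -0.1]
finger_gap: 0.0
[568.22361935 177.59753932 112.96197911] [ 1.90788648e-01  2.33052870e-01  1.24067630e-01  1.46499223e+00
 -8.13898468e-04  1.95176473e+00] [ 0.44680816 -0.27268045 -0.05982101]
```

View pics/s1.png

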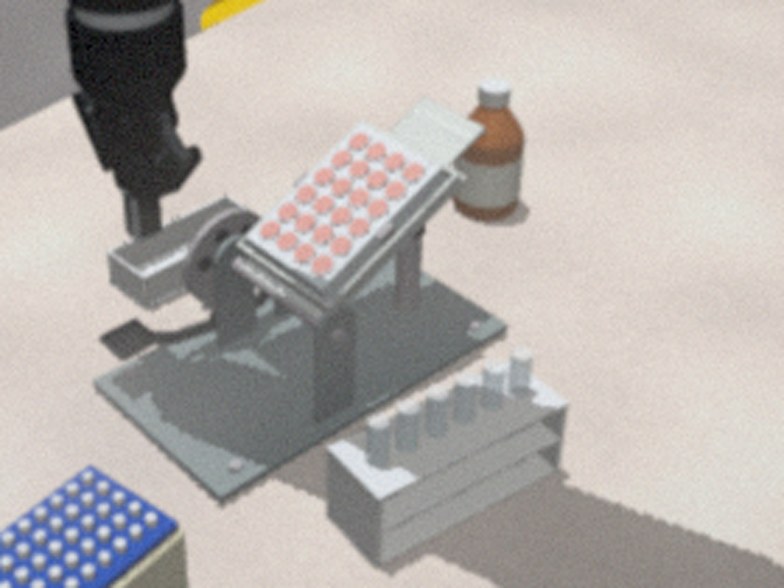

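View pics/t1.png

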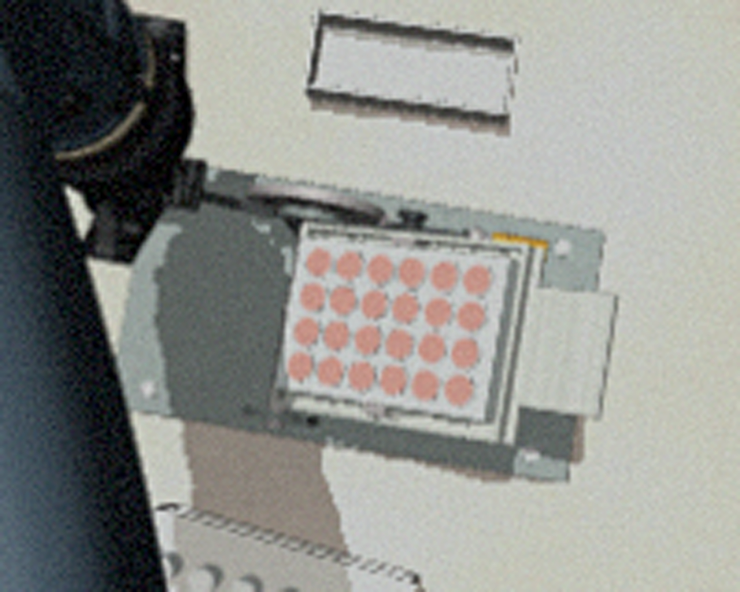

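The fingertips (side view about (143,235)) are above the pad (about (137,338)). They still need about 12 mm in x and 16 mm in y. Correct that and come down near the pad.

```bash
python3 -m pendant '[[0,[0.6,0.8,-1],[0,0,0]],[0,[1.2,1.6,-2.5],[0,0,0]],[0,[1.2,1.6,-4],[0,0,0]],[0,[1.2,1.6,-4.8],[0,0,0]],[0,[1.2,1.6,-5],[0,0,0]]]'
python3 - <<'E'
from h import *
a=env.snapshot("side")[170:290,190:350,::-1]
cv2.imwrite("pics/s2.png",cv2.convertScaleAbs(cv2.resize(a,None,fx=4.8,fy=4.8,interpolation=2),alpha=1.6))
E
```

```text
clock: 2.7
tcp_pos: [580.2, 193.5, 63.3]
eef_rot: [1.345, 1.114, -1.352]
contact_force: [-0.2, 0.2, -0.4]
finger_gap: -0.1
```

View pics/s2.png

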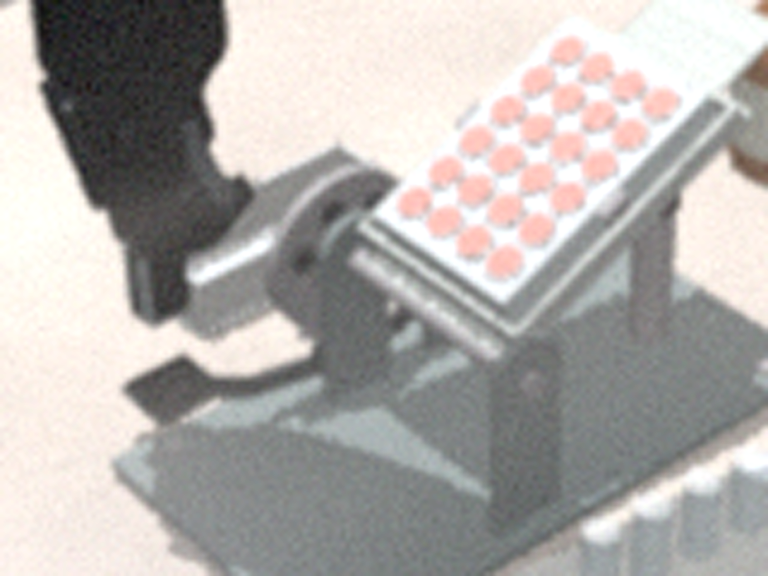

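The fingertip's lower end is at about (158,312) and the pad's centre at (170,388), which looks like a bigger gap than 13 mm. I'll check with projection.

```bash
python3 - <<'E'
from h import *
c=C["side"];P=np.linalg.inv(np.array(c["pose"]))
for p in([580.2,193.5,63.3],[580.2,193.5,50],[580.2,193.5,32]):
    q=cv2.projectPoints(np.array([p],float),cv2.Rodrigues(P[:3,:3])[0],P[:3,3],np.array(c["camera_matrix"]),np.array(c["distortion"]))[0].ravel()
    print(p,(q+.5-[190,170])*4.8)
E
```

```text
[580.2, 193.5, 63.3] [169.86955955 365.01580986]
[580.2, 193.5, 50] [172.2113058  389.10564409]
[580.2, 193.5, 32] [175.32132163 421.15421272]
```

```bash
python3 - <<'E'
from h import *
print(env.state()["tcp_pos"],env.grasp_offset, env.state()["clock"])
c=C["side"];P=np.linalg.inv(np.array(c["pose"]))
p=[568.2,177.6,113]
q=cv2.projectPoints(np.array([p],float),cv2.Rodrigues(P[:3,:3])[0],P[:3,3],np.array(c["camera_matrix"]),np.array(c["distortion"]))[0].ravel()
print((q+.5-[180,130])*2.8)
a=env.snapshot("side")[170:290,190:350,::-1]
cv2.imwrite("pics/s3.png",cv2.convertScaleAbs(cv2.resize(a,None,fx=4.8,fy=4.8,interpolation=2),alpha=2.2,beta=10))
E
```

```text
[580.39575295 193.42250977  63.87421767] 18.700000000000003 2.75
[149.35237079 266.7959711 ]
```

View pics/s3.png

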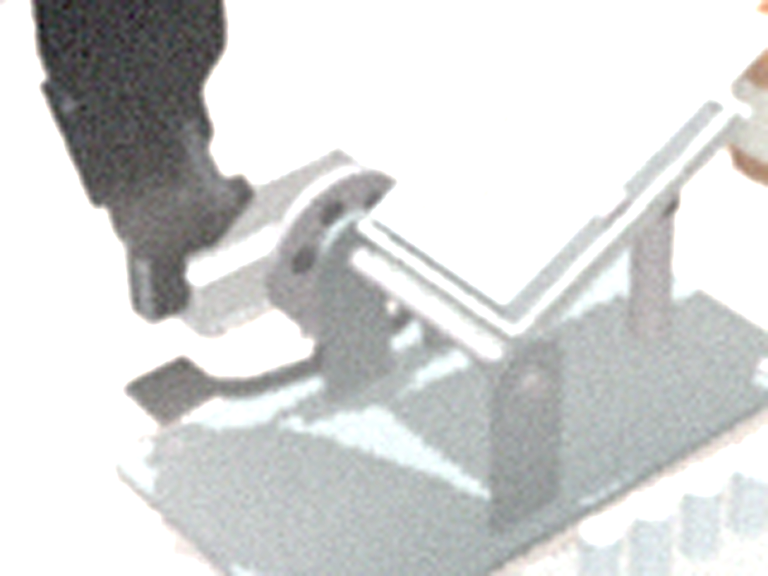

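The visible tip sits about 10 px above the predicted TCP, in this picture and the earlier one. I'll go down in small steps, watching force and pictures.

```bash
python3 -m pendant '[[0,[0,0,-0.3],[0,0,0]],[0,[0,0,-0.6],[0,0,0]],[0,[0,0,-0.9],[0,0,0]],[0,[0,0,-1.0],[0,0,0]],[0,[0,0,-1.0],[0,0,0]]]'
python3 - <<'E'
from h import *
a=env.snapshot("side")[170:290,190:350,::-1]
cv2.imwrite("pics/s4.png",cv2.convertScaleAbs(cv2.resize(a,None,fx=4.8,fy=4.8,interpolation=2),alpha=2))
a=env.snapshot("top")[110:260,110:310,::-1]
cv2.imwrite("pics/t4.png",cv2.convertScaleAbs(cv2.resize(a,None,fx=4,fy=4,interpolation=2),alpha=2.5,beta=10))
c=C["top"];P=np.linalg.inv(np.array(c["pose"]))
t=env.state()["tcp_pos"]
for dz in(0,73):
    q=cv2.projectPoints(np.array([t+[0,0,dz]],float),cv2.Rodrigues(P[:3,:3])[0],P[:3,3],np.array(c["camera_matrix"]),np.array(c["distortion"]))[0].ravel()
    print((q+.5-[110,110])*4)
E
```

```text
clock: 3.22
tcp_pos: [580.7, 193.4, 54.6]
eef_rot: [1.346, 1.113, -1.35]
contact_force: [-0.1, 0.1, 0.0]
finger_gap: 0.3
[343.50805151 353.71390247]
[316.10490977 327.86307343]
```

View pics/s4.png

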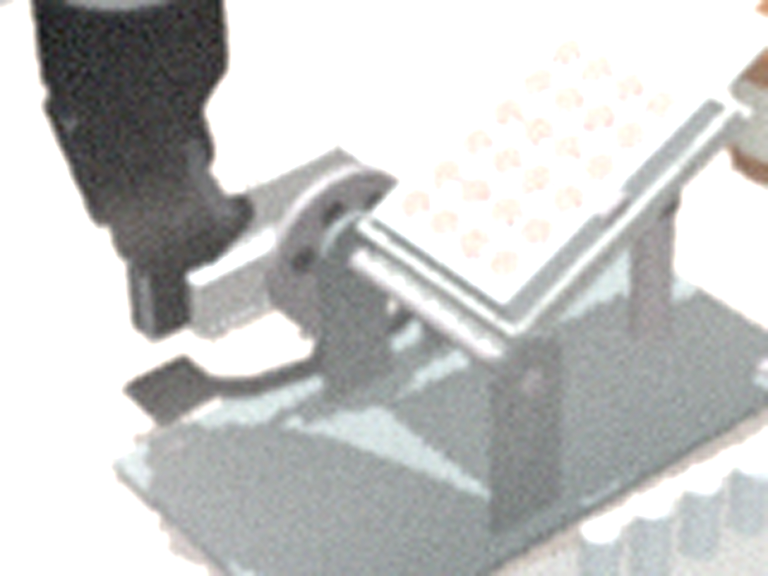

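View pics/t4.png

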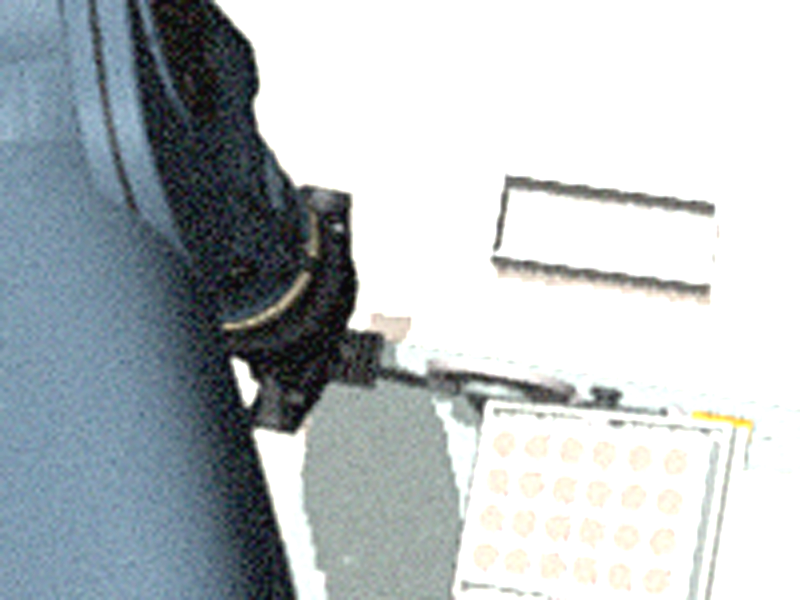

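```bash
python3 - <<'E'
from h import *
for z in(54.6,65,80): print(plane("side",(155/4.8+190,330/4.8+170),z))
c=C["top"];P=np.linalg.inv(np.array(c["pose"]))
for t in ([0,0,0],[0,0,73],[0,0,100],[0,0,130],[0,0,160]):
  for e in(-57,57):
    q=cv2.projectPoints(np.array([np.array([580.7,193.4,54.6])+t+[e*.98,-e*.19,0]],float),cv2.Rodrigues(P[:3,:3])[0],P[:3,3],np.array(c["camera_matrix"]),np.array(c["distortion"]))[0].ravel()
    print(t,e,(q+.5-[110,110])*4)
E
```

```text
[609.96454994 173.70193123  54.6       ]
[599.44364937 182.50329544  65.        ]
[584.26927355 195.19757075  80.        ]
[0, 0, 0] -57 [321.17543083 453.37260382]
[0, 0, 0] 57 [366.09111269 257.0331162 ]
[0, 0, 73] -57 [291.39057583 436.39796925]
[0, 0, 73] 57 [341.10987791 222.85518399]
[0, 0, 100] -57 [278.95267209 429.30122354]
[0, 0, 100] 57 [330.71642019 208.62132112]
[0, 0, 130] -57 [264.07677006 420.80695842]
[0, 0, 130] 57 [318.31600461 191.6279485 ]
[0, 0, 160] -57 [247.95557763 411.59362299]
[0, 0, 160] 57 [304.91527513 173.25020462]
```

In plan the tool axis agrees with the pad. The visible tips just end about 25 mm above the nominal TCP. I'll keep lowering until force appears.

```bash
python3 -m pendant '[[0,[0,0,-0.2],[0,0,0]],[0,[0,0,-0.4],[0,0,0]],[0,[0,0,-0.6],[0,0,0]],[0,[0,0,-0.8],[0,0,0]],[0,[0,0,-0.8],[0,0,0]]]'
```

```text
clock: 3.73
tcp_pos: [580.4, 193.3, 46.2]
eef_rot: [1.346, 1.114, -1.351]
contact_force: [-0.9, -0.2, -1.1]
finger_gap: 0.0
```

```bash
python3 -m pendant '[[0,[0,0,-0.2],[0,0,0]],[0,[0,0,-0.4],[0,0,0]],[0,[0,0,-0.6],[0,0,0]],[0,[0,0,-0.8],[0,0,0]],[0,[0,0,-0.8],[0,0,0]]]'
python3 - <<'E'
from h import *
a=env.snapshot("side")[170:290,190:350,::-1]
cv2.imwrite("pics/s5.png",cv2.convertScaleAbs(cv2.resize(a,None,fx=4.8,fy=4.8,interpolation=2),alpha=2))
E
```

```text
clock: 4.15
tcp_pos: [580.0, 193.3, 37.5]
eef_rot: [1.345, 1.114, -1.352]
contact_force: [-0.3, -0.5, -1.4]
finger_gap: 0.4
```

View pics/s5.png

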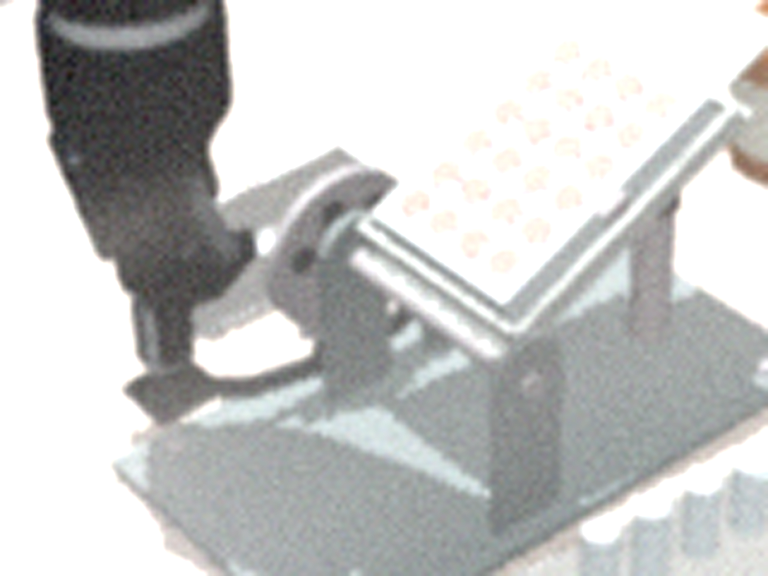

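Tip end is now at (162,368), directly over the pad (168,390), about 12 mm above it. Continuing down.

```bash
python3 -m pendant '[[0,[0,0,-0.2],[0,0,0]],[0,[0,0,-0.4],[0,0,0]],[0,[0,0,-0.6],[0,0,0]],[0,[0,0,-0.8],[0,0,0]],[0,[0,0,-0.8],[0,0,0]]]'
python3 -m pendant '[[0,[0,0,-0.2],[0,0,0]],[0,[0,0,-0.4],[0,0,0]],[0,[0,0,-0.6],[0,0,0]],[0,[0,0,-0.6],[0,0,0]],[0,[0,0,-0.6],[0,0,0]]]'
python3 - <<'E'
from h import *
a=env.snapshot("side")[170:290,190:350,::-1]
cv2.imwrite("pics/s6.png",cv2.convertScaleAbs(cv2.resize(a,None,fx=4.8,fy=4.8,interpolation=2),alpha=2))
E
```

```text
clock: 4.62
tcp_pos: [579.7, 193.2, 29.0]
eef_rot: [1.345, 1.114, -1.353]
contact_force: [-0.1, -0.1, -0.1]
finger_gap: -0.5
clock: 5.03
tcp_pos: [579.7, 193.2, 23.5]
eef_rot: [1.345, 1.114, -1.352]
contact_force: [-0.6, -0.1, 1.9]
finger_gap: 0.1
```

View pics/s6.png

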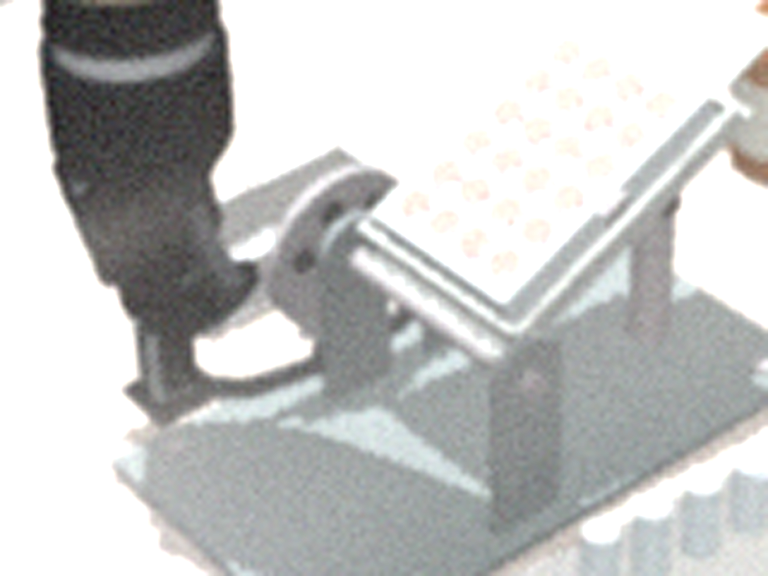

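Tips are now on the pad at (168,398) and the force is rising. I'll press in small steps.

```bash
python3 -m pendant '[[0,[0,0,-0.2],[0,0,0]],[0,[0,0,-0.4],[0,0,0]],[0,[0,0,-0.5],[0,0,0]],[0,[0,0,-0.6],[0,0,0]],[0,[0,0,-0.6],[0,0,0]]]'
```

```text
clock: 5.5
tcp_pos: [579.7, 193.3, 16.9]
eef_rot: [1.345, 1.115, -1.352]
contact_force: [-0.3, 0.5, 2.0]
finger_gap: -0.4
```

```bash
python3 -m pendant '[[0,[0,0,-0.2],[0,0,0]],[0,[0,0,-0.4],[0,0,0]],[0,[0,0,-0.5],[0,0,0]],[0,[0,0,-0.6],[0,0,0]],[0,[0,0,-0.6],[0,0,0]]]'
python3 - <<'E'
from h import *
a=env.snapshot("side")[170:290,190:350,::-1]
cv2.imwrite("pics/s7.png",cv2.convertScaleAbs(cv2.resize(a,None,fx=4.8,fy=4.8,interpolation=2),alpha=2))
E
```

```text
clock: 5.92
tcp_pos: [579.2, 193.1, 10.1]
eef_rot: [1.344, 1.115, -1.353]
contact_force: [-0.3, -0.5, 0.3]
finger_gap: -0.4
```

View pics/s7.png

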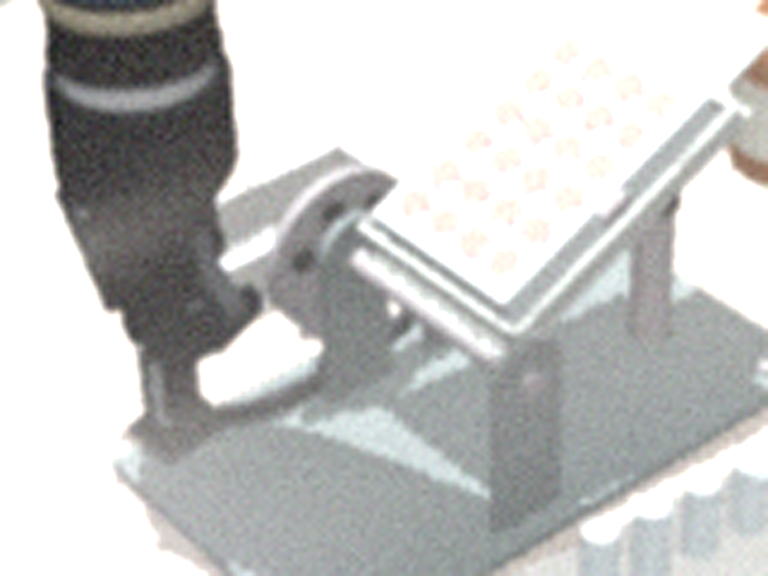

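The pad centre has dropped to about (173,430) and the force fell away, so it seems flipped. Press a bit more to feel the stop.

```bash
python3 -m pendant '[[0,[0,0,-0.1],[0,0,0]],[0,[0,0,-0.2],[0,0,0]],[0,[0,0,-0.3],[0,0,0]],[0,[0,0,-0.3],[0,0,0]],[0,[0,0,-0.3],[0,0,0]]]'
```

```text
clock: 6.38
tcp_pos: [579.3, 193.1, 7.2]
eef_rot: [1.344, 1.115, -1.353]
contact_force: [0.6, 0.1, 0.3]
finger_gap: -0.2
```

```bash
python3 -m pendant '[[0,[0,0,-0.1],[0,0,0]],[0,[0,0,-0.2],[0,0,0]],[0,[0,0,-0.2],[0,0,0]],[0,[0,0,-0.2],[0,0,0]],[0,[0,0,-0.2],[0,0,0]]]'
```

```text
clock: 6.8
tcp_pos: [579.2, 193.1, 5.2]
eef_rot: [1.344, 1.115, -1.353]
contact_force: [-0.1, -0.3, 0.4]
finger_gap: -0.1
```

Still no load, so the pad has left the fingertips. Back up and look.

```bash
python3 -m pendant '[[0,[0,0,1],[0,0,0]],[0,[0,0,3],[0,0,0]],[0,[0,0,5],[0,0,0]],[0,[0,0,7],[0,0,0]],[0,[0,0,9],[0,0,0]]]'
python3 - <<'E'
from h import *
a=env.snapshot("side")[170:290,190:350,::-1]
cv2.imwrite("pics/s8.png",cv2.convertScaleAbs(cv2.resize(a,None,fx=4.8,fy=4.8,interpolation=2),alpha=2))
E
```

```text
clock: 7.22
tcp_pos: [579.3, 193.2, 97.0]
eef_rot: [1.345, 1.115, -1.353]
contact_force: [0.3, 1.4, -0.4]
finger_gap: -0.1
```

View pics/s8.png

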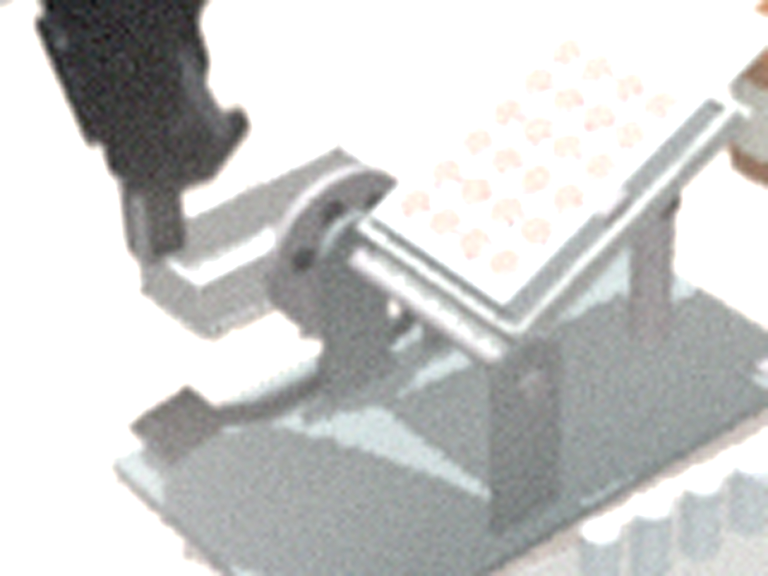

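The pad stays down by itself with its centre at (177,422), i.e. z ≈ 32 mm, and the tray hasn't moved. The pawl is free. Now up and over to the tab.

```bash
python3 -m pendant '[[0,[0,0,3],[0,0,0]],[0,[0,0,7],[0,0,0]],[0,[0,0,11],[0,0,0]],[0,[0,0,14],[0,0,0]],[0,[-1,-2,15],[0,0,0]]]'
python3 -m pendant '[[0,[-1.6,-3.3,0],[0,0,0]],[0,[-3.3,-6.9,0],[0,0,0]],[0,[-5,-10.4,0],[0,0,0]],[0,[-6.7,-13.9,0],[0,0,0]],[0,[-8.4,-17.5,0],[0,0,0]]]'
```

```text
clock: 7.68
tcp_pos: [575.3, 176.6, 259.1]
eef_rot: [1.357, 1.108, -1.333]
contact_force: [0.2, 0.1, 0.6]
finger_gap: 0.2
clock: 8.1
tcp_pos: [490.4, 0.4, 259.9]
eef_rot: [1.356, 1.107, -1.331]
contact_force: [0.2, -0.5, 0.1]
finger_gap: -0.2
```

```bash
python3 -m pendant '[[0,[-1,-1.8,-1],[0,0,0]],[0,[-2.1,-3.6,-3],[0,0,0]],[0,[-2.1,-3.6,-6],[0,0,0]],[0,[-2.1,-3.6,-8],[0,0,0]],[0,[-2.1,-3.6,-8.5],[0,0,0]]]'
python3 - <<'E'
from h import *
a=env.snapshot("side")[110:290,190:400,::-1]
cv2.imwrite("pics/s9.png",cv2.convertScaleAbs(cv2.resize(a,None,fx=3.3,fy=3.3,interpolation=2),alpha=1.6))
a=env.snapshot("top")[150:310,150:350,::-1]
cv2.imwrite("pics/t9.png",cv2.convertScaleAbs(cv2.resize(a,None,fx=3.7,fy=3.7,interpolation=2),alpha=1.8))
E
```

```text
clock: 8.52
tcp_pos: [466.9, -35.6, 171.6]
eef_rot: [1.356, 1.111, -1.336]
contact_force: [-0.7, 0.3, -0.6]
finger_gap: 0.2
```

View pics/s9.png

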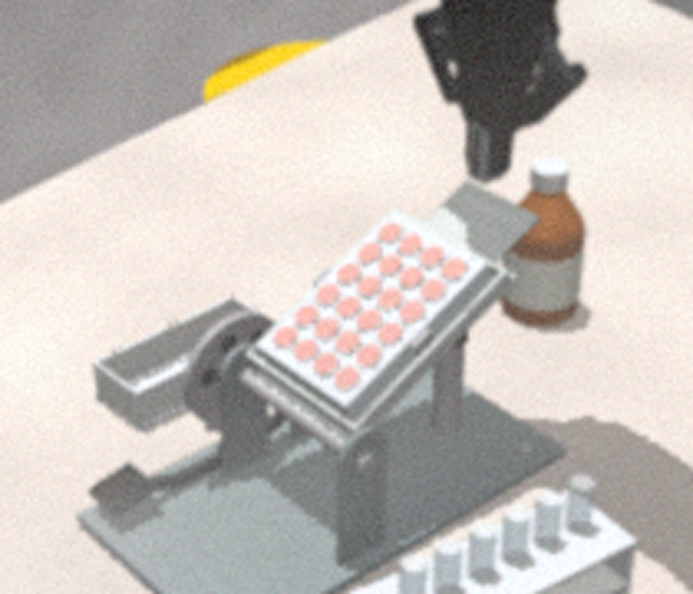

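View pics/t9.png

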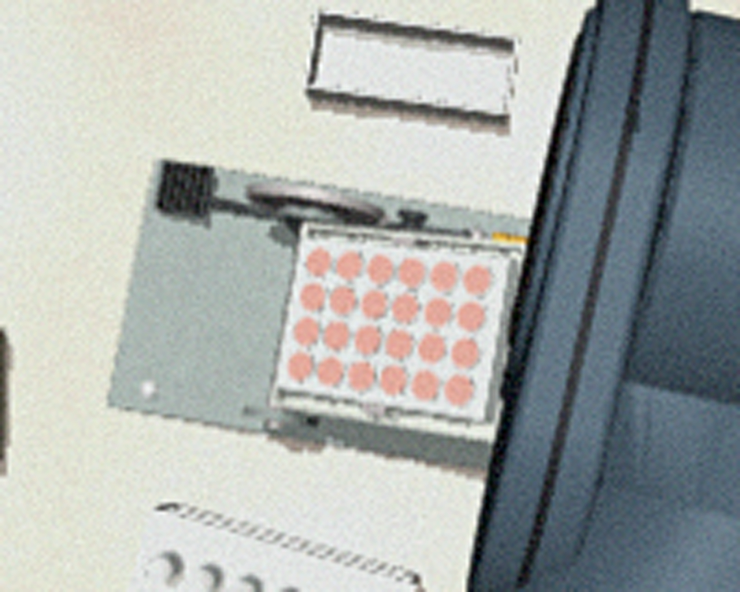

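The pawl is still down. The fingertips (488,178) are over the tab (488,218), and the plate is well clear. Lower to contact.

```bash
python3 -m pendant '[[0,[0,0,-0.5],[0,0,0]],[0,[0,0,-1],[0,0,0]],[0,[0,0,-1.5],[0,0,0]],[0,[0,0,-1.8],[0,0,0]],[0,[0,0,-2],[0,0,0]]]'
python3 -m pendant '[[0,[0,0,-0.2],[0,0,0]],[0,[0,0,-0.4],[0,0,0]],[0,[0,0,-0.6],[0,0,0]],[0,[0,0,-0.8],[0,0,0]],[0,[0,0,-1],[0,0,0]]]'
```

```text
clock: 9.03
tcp_pos: [468.5, -35.3, 154.0]
eef_rot: [1.356, 1.109, -1.332]
contact_force: [0.0, 0.3, 0.7]
finger_gap: -0.2
clock: 9.45
tcp_pos: [468.6, -35.4, 144.1]
eef_rot: [1.355, 1.109, -1.332]
contact_force: [-0.5, -0.3, 4.9]
finger_gap: -0.1
```

```bash
python3 -m pendant '[[0,[0,0,-0.2],[0,0,0]],[0,[0,0,-0.4],[0,0,0]],[0,[0,0,-0.6],[0,0,0]],[0,[0,0,-0.8],[0,0,0]],[0,[0,0,-1],[0,0,0]]]'
python3 - <<'E'
from h import *
a=env.snapshot("side")[110:290,190:400,::-1]
cv2.imwrite("pics/s10.png",cv2.convertScaleAbs(cv2.resize(a,None,fx=3.3,fy=3.3,interpolation=2),alpha=1.6))
E
```

```text
clock: 9.87
tcp_pos: [469.5, -36.0, 135.2]
eef_rot: [1.356, 1.106, -1.331]
contact_force: [-0.7, -0.8, 5.4]
finger_gap: -0.0
```

View pics/s10.png

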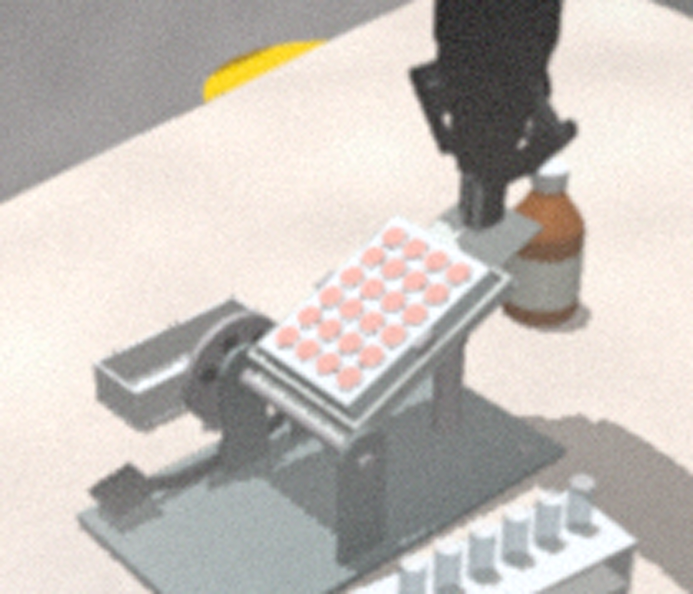

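The tray yields at about 5 N and the tips sit in the middle of the tab. Continue slowly, following the tab outward a little.

```bash
python3 -m pendant '[[0,[0,-0.1,-0.4],[0,0,0]],[0,[0,-0.2,-0.8],[0,0,0]],[0,[0,-0.3,-1.2],[0,0,0]],[0,[0,-0.3,-1.6],[0,0,0]],[0,[0,-0.4,-2],[0,0,0]]]'
```

```text
clock: 10.33
tcp_pos: [470.1, -40.6, 115.7]
eef_rot: [1.356, 1.103, -1.33]
contact_force: [-0.7, -1.1, 5.3]
finger_gap: 0.0
```

```bash
python3 -m pendant '[[0,[0,-0.1,-0.4],[0,0,0]],[0,[0,-0.2,-0.8],[0,0,0]],[0,[0,-0.3,-1.2],[0,0,0]],[0,[0,-0.3,-1.6],[0,0,0]],[0,[0,-0.4,-2],[0,0,0]]]'
```

```text
clock: 10.75
tcp_pos: [470.1, -45.2, 95.9]
eef_rot: [1.355, 1.102, -1.331]
contact_force: [-2.5, -1.5, 5.1]
finger_gap: -0.3
```

```bash
python3 -m pendant '[[0,[0,-0.1,-0.3],[0,0,0]],[0,[0,-0.1,-0.6],[0,0,0]],[0,[0,-0.2,-0.9],[0,0,0]],[0,[0,-0.2,-1.2],[0,0,0]],[0,[0,-0.3,-1.5],[0,0,0]]]'
```

```text
clock: 11.17
tcp_pos: [469.8, -47.9, 80.6]
eef_rot: [1.355, 1.103, -1.331]
contact_force: [-1.8, 0.6, 3.8]
finger_gap: -0.1
```

```bash
python3 -m pendant '[[0,[0,0,-0.2],[0,0,0]],[0,[0,0,-0.4],[0,0,0]],[0,[0,0,-0.6],[0,0,0]],[0,[0,0,-0.7],[0,0,0]],[0,[0,0,-0.8],[0,0,0]]]'
python3 - <<'E'
from h import *
a=env.snapshot("side")[110:290,190:400,::-1]
cv2.imwrite("pics/s11.png",cv2.convertScaleAbs(cv2.resize(a,None,fx=3.3,fy=3.3,interpolation=2),alpha=1.6))
E
```

```text
clock: 11.58
tcp_pos: [469.9, -48.3, 72.5]
eef_rot: [1.355, 1.102, -1.331]
contact_force: [-1.8, -2.6, 4.4]
finger_gap: 0.2
```

View pics/s11.png

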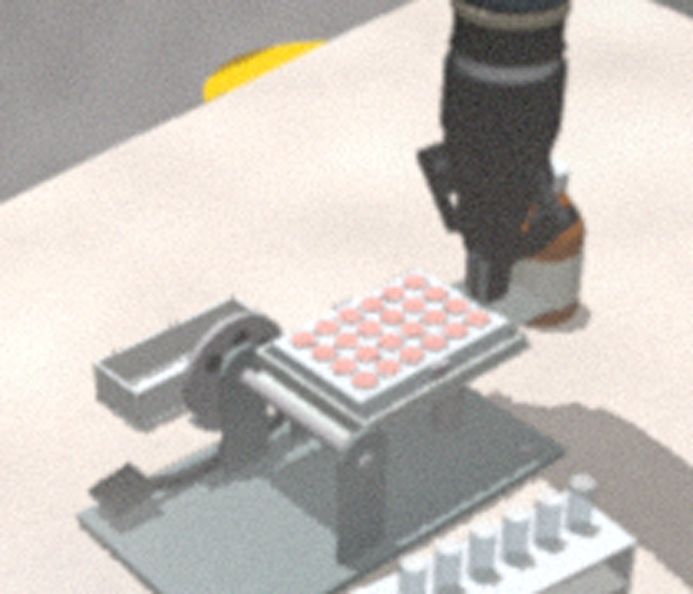

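The tray is almost level and the pawl is still down. Small steps until the rest post is felt.

```bash
python3 -m pendant '[[0,[0,0,-0.1],[0,0,0]],[0,[0,0,-0.2],[0,0,0]],[0,[0,0,-0.3],[0,0,0]],[0,[0,0,-0.4],[0,0,0]],[0,[0,0,-0.4],[0,0,0]]]'
```

```text
clock: 12.05
tcp_pos: [470.1, -48.3, 68.2]
eef_rot: [1.355, 1.102, -1.331]
contact_force: [-0.5, -1.5, 3.0]
finger_gap: 0.3
```

```bash
python3 -m pendant '[[0,[0,0,-0.1],[0,0,0]],[0,[0,0,-0.2],[0,0,0]],[0,[0,0,-0.3],[0,0,0]],[0,[0,0,-0.4],[0,0,0]],[0,[0,0,-0.4],[0,0,0]]]'
```

```text
clock: 12.47
tcp_pos: [470.3, -48.3, 67.1]
eef_rot: [1.356, 1.101, -1.33]
contact_force: [-6.0, -0.5, 16.6]
finger_gap: -0.1
```

The force jumped to 17 N and motion stopped at TCP z 67, so the tray is on its post. Lift off and check.

```bash
python3 -m pendant '[[0,[0,0,0.4],[0,0,0]],[0,[0,0,1.5],[0,0,0]],[0,[0,0,3.5],[0,0,0]],[0,[0,0,6.5],[0,0,0]],[0,[0,0,10],[0,0,0]]]'
python3 -m pendant '[[0,[-2,-3,2],[0,0,0]],[0,[-4,-6,4],[0,0,0]],[0,[-6,-9,6],[0,0,0]],[0,[-8,-12.5,6],[0,0,0]],[0,[-10,-16,6],[0,0,0]]]'
python3 - <<'E'
from h import *
a=env.snapshot("side")[110:290,190:400,::-1]
cv2.imwrite("pics/s12.png",cv2.convertScaleAbs(cv2.resize(a,None,fx=3.3,fy=3.3,interpolation=2),alpha=1.6))
a=env.snapshot("top");cv2.imwrite("pics/top12.png",a[:,:,::-1])
E
```

```text
clock: 12.88
tcp_pos: [468.7, -47.0, 165.6]
eef_rot: [1.355, 1.107, -1.332]
contact_force: [0.3, -1.1, -0.4]
finger_gap: 0.1
clock: 13.3
tcp_pos: [369.2, -208.2, 227.5]
eef_rot: [1.355, 1.104, -1.328]
contact_force: [1.2, -0.5, -0.3]
finger_gap: 0.0
```

View pics/s12.png

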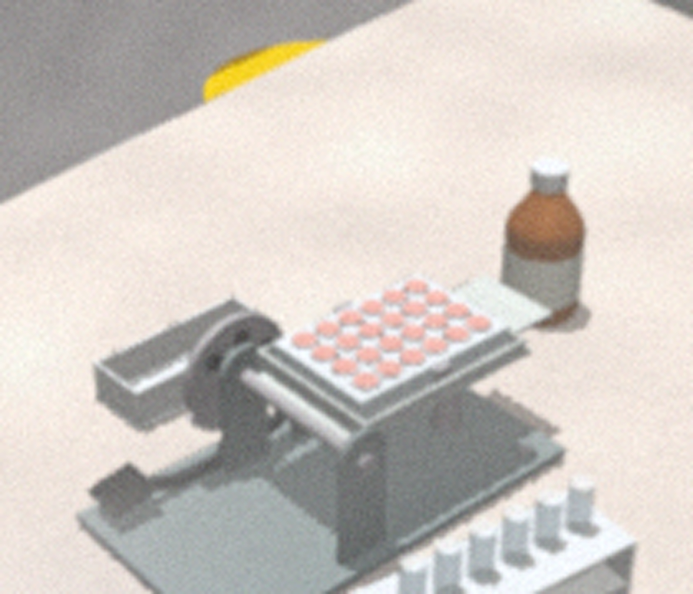

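View pics/top12.png

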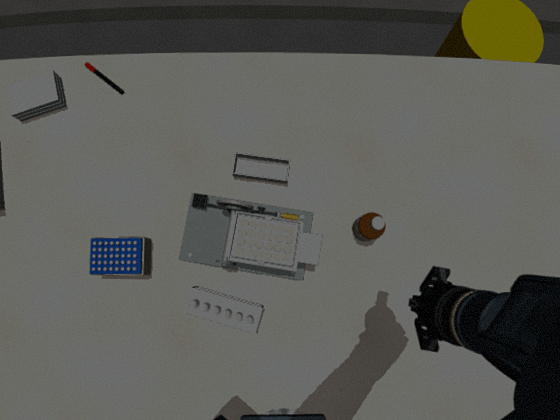

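The tray looks level, the pawl pad is down at (123,485), and nothing around has moved. I'll do a quick tab-height check across the two views.

```bash
python3 - <<'E'
from h import *
for a,b in(((490,277),(322.5,234.5)),((552,312),(318,265.5))):
    print(tri(((a[0]+.5)/3.3-.5+190,(a[1]+.5)/3.3-.5+110),b))
print(env.state()["joint_velocities"].round(3))
E
```

```text
(array([494.65797695, -85.97211901,  89.29983659]), [np.float64(1.420645426752781), np.float64(1.4206454267529658)])
(array([431.95472265, -73.1987355 ,  92.69338703]), [np.float64(1.7035380715324218), np.float64(1.7035380715324464)])
[ 0.096  0.007 -0.011  0.016  0.076  0.069]
```

The tab edge is at 89–93 mm (95 when level, measured a little low), so it is down. Settle the arm, then hand in.

```bash
python3 -m pendant '[[0,[0,0,0],[0,0,0]],[0,[0,0,0],[0,0,0]],[0,[0,0,0],[0,0,0]],[0,[0,0,0],[0,0,0]],[0,[0,0,0],[0,0,0]]]'; python3 -c "
from station import env;print(env.job_done())"
```

```text
clock: 13.82
tcp_pos: [367.5, -210.1, 225.5]
eef_rot: [1.359, 1.103, -1.337]
contact_force: [-0.3, 0.5, 1.2]
finger_gap: 0.1
the job is handed in; nothing more can be done
None
```

The pawl is flipped free and the tray is down on its rest post. I handed the job in at 13.8 s of the 45 s allowed; no verdict was reported.

- **Pawl:** I pressed the pad with the shut fingertips until the force dropped to nearly zero. I never felt it reach its stop. After I backed off, it stayed down at about 32 mm above the bench, the free position. The tray was still up at that point.
- **Tray:** I pushed the tab down at about 50 mm/s. It took about 5 N, then the force jumped to 17 N and motion stopped on the rest post.
- **Final pictures:** They show the tray level, the pad still down, and the rack, trough, bottle and tip box where they started. The arm was clear of everything, and I saw no contact with the well plate.

Two checks disagreed slightly:
- **Fingertips:** The visible fingertips ended about 25 mm above the reported TCP. I relied on contact force and pictures for height instead.
- **Tab height:** The tab edge measured 89–93 mm high, against 95 mm when level. I put that down to measurement error.

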